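# Start and run in the filler plug of the grinder's coolant tank

## Task

The brass filler plug is out of the glass grinder's coolant tank. Stand it squarely in the tank's neck, turn it back gently anticlockwise until it drops into the thread start, then run it in clockwise until its flange sits flush on the neck, and let go of it. Never force it: keep the pressure of the plug on the neck light, and leave the other things where they are.

Things in the scene. Friction and masses are not known exactly. Their poses are not given: they have to be found in the camera images.
- plug_bar (a point): Loose brass filler plug, 76 mm high, about 0.2 kg, standing upright on its foot. To turn it by, it has an upright bar on top, 46 mm long, 14 mm thick, from 36 to 76 mm above the foot. This point: on the axis, 60 mm above the foot, 16 mm below the bar's top. z up the axis, x along the bar's length, y across its thickness (the way to grip it).
- plug_seat (a point): Centre of the underside of the plug's round knurled flange (65 mm across, 6 mm thick), 30 mm above the foot: this face comes to rest on the neck's rim. Below it is the round stem, 36 mm across, its foot tapered to 30 mm. Axes as plug_bar.
- plug_lugs (a point): Point on the plug's axis at its two thread lugs, 16 mm above the foot. The lugs stick out of the stem on opposite sides, one under each end of the bar; each is 10 mm wide, 4 mm thick and reaches 24 mm from the axis. Axes as plug_bar. Pressing of plug and neck on each other by more than 45 N in all spoils the thread.
- neck (a point): Centre of the mouth of the filler neck at its rim, 72 mm above the worktop; z up. The neck is an upright aluminium tube, 67 mm across outside, 51 mm bore, fixed in the middle of the tank, a grey plastic box 120 mm (this x) by 156 mm (this y), 50 mm high, fixed. From the drop into a start, about 1.2 rad clockwise brings the flange to the rim; about 1.6 rad is a hard stop.
- thread_top (a point): Point on the neck's axis 4 mm below the rim, level with the flat top of the thread in the bore: right-hand, two starts half a turn apart, 40 mm clear inside, lead 24 mm a turn. Lugs on the flat top hold the flange 13 mm above the rim; at a start the plug drops 8 mm, with 0.15 rad of play. Turned clockwise on the top, the lugs only jam on a blunt end.
- thread_start (a point): Same point on the neck's axis as thread_top; its axes are the tank's, not the thread's. Where the starts lie differs each time and is not measured: with the bar laid along the tank's y axis (either way round) the lugs rest on the flat top, and a start lies 0.1 to 1.8 rad farther back, anticlockwise from above.
- tape: yellow and black tape measure, 36x77x62 mm, bystander on the worktop; origin at the centre of its underside
- sander: cork sanding block, 55x96x31 mm, bystander; origin at the centre of its underside
- pins: small jar with a dark cap, 44 mm across, 105 mm high, bystander; origin at the centre of its underside
- flux: small brown dropper bottle, 34 mm across, 102 mm high, bystander; origin at the centre of its underside
Things that resemble listed ones, but are neither listed nor needed, are in the scene too. Leave any blue or pink look-alike of the part that bears plug_bar alone.

How it is judged:
On the way:
1. the plug stands in the neck with its lugs dropped into the thread start (z of plug_seat in the frame of neck between 0.0015 and 0.0085 m and horizontal distance between plug_seat and neck below 0.004 m and angle between plug_seat's own z axis and vertical below 0.1 rad), for 0.1 s.
At the end, for the whole second after the job is handed in: the plug is at rest in the neck, upright within 0.04 rad and centred within 3 mm, with the underside of its flange less than 1 mm above the rim (z of plug_seat in the frame of neck between -0.003 and 0.001 m and horizontal distance between plug_seat and neck below 0.003 m and angle between plug_seat's own z axis and vertical below 0.04 rad and linear speed of plug below 0.01 m/s); the robot touches nothing.
It fails at once if the plug is forced: it presses on the tank's neck with more than 45 N (contact force between plug and tank above 45 N).
It fails at once if a bystander (tape measure, sanding block, jar, dropper bottle) is moved by more than 30 mm (distance of any of tape, sander, pins, flux from where it was at the start of the episode above 0.03 m).
It also fails if it takes over 67 s, if anything falls off the work surface, if the arm or the gripper's body presses on something with over 40 N, if the wrist force passes 120 N, or if a joint passes its speed limit or range.

## Robot

A 6-joint arm with a two-finger parallel gripper is mounted at the origin on a cart in front of the work surface, level with it; the furniture and walls round the work are solid. World frame = base frame: x ahead of the robot, y to its left, z up, the work surface at z = 0. Lengths are in m, angles in rad, forces in N, time in s.
With the tool pointing down it reaches from about 0.3 to 0.875 m from the base axis. Payload 6.4 kg.
Tool frame: the origin (TCP) lies between the finger pads; the fingertips stand 14 mm ahead of it and the grasp point (between the pads) lies 5 mm behind it; z points along the fingers, y is the direction in which the jaws open and shut (so a half turn about z gives the same grasp; the last joint's range is limited). The gripper opens to 85 mm and grips with 20 to 120 N. Pads are 22 mm wide; open, the fingers measure 114 mm over their backs; the gripper's body (76 mm by 85 mm) begins 54 mm behind the grasp point. The pads swing forward as they close: fully open they stand 13 mm farther back than shut.
Start: joints at [-1.416, 0.181, 1.607, -0, 1.354, -0.206], TCP at [0.203, -0.538, 0.245] pointing down, gripper open.
Joint ranges: [-2.99, 2.99], [-0.89, 2.07], [0.3, 2.58], [-1.14, 4.28], [0, 2.63], [-3.12, 3.12]. Speed limits (rad/s): [2.57, 2.57, 3.01, 3.14, 3.14, 3.14].

## Interface

Orientations are given as a rotation vector (axis times angle).
In Python, from station import env gives the robot as it stands.
- The arm moves only by the shell command python3 -m inch 'ROWS' [FORCE]. ROWS is text: rows parted by semicolons, each of 7 numbers parted by spaces: the turn, a rotation vector about the tool's x, y, z in degrees, then the shift along the tool's x, y, z in cm, then the finger opening in cm, from 0 to 8.54. A call has 1 to 5 rows; each row shifts and turns the pose as measured when the row begins, along the tool's axes as they then stand; what a row does not reach is not made up. A row lasts 1/10 s, in which the tool goes at most 50 mm and 8.59 degrees, less where a joint would pass 70% of its speed; a pose out of reach is approached as far as the arm can. A call with a gripper value outside its range is refused whole. The fingers move at their own pace and stop on an object; FORCE is the grip in N (left out, the last holds). Time passes only in rows, so rows that do not move let the fingers close. It gives the time, the measured TCP pose, the force and the opening at its end, in the units of the state.
- env.sense(): the state, without advancing time (a new reading comes with each control period).
- env.read_camera(name): name is "scene" or "top" or "wrist"; returns the picture (400x640x3 uint8, blue, green, red); there is no depth.
- env.camera_params(name): a dict with "camera_matrix" (3x3 intrinsics, pixels), "k1" (the pictures are not rectified: a ray, as slopes to the right and down, at radius r is drawn at 1 + k1 r^2 times it, then the intrinsics apply), "position" and "rotation" of the camera in the world. Camera axes: x right, y down, z forward; pixel columns grow to the right and rows downward; lengths in m; the calibration is good to about 2 mm. A picture is of the moment at which its call begins: read the wrist's pose just before it. camera_params takes no time and is no camera call; for the wrist camera it gives the pose at the moment of the call.
- env.sign_off(): hands the job in, once; it reports no verdict.
The state is a dict: "clock": time; "q": joint angles; "qvel": joint speeds; "tau": joint torques, N m; "ee_pos": TCP position; "tool_rot": TCP orientation; "ft_force": force on the tool from outside, world axes, zero at the start; "ft_torque": the same for the moment, N m; "finger_gap": finger opening in m.
Only numpy, scipy, OpenCV 4.12 (cv2) and the standard library are available. Lean on these libraries where they do the work, as an engineer would, in place of code of your own. Each camera call takes 0.05 s, during which the arm holds its last target. There are 200 camera calls.

## Working session

There is one attempt and no reset: what is moved stays moved. The work goes in short steps, Python scripts to look and compute and a shell command to move; the robot and the scene stay as the last step left them, time stands still between calls to the robot, and variables do not carry over. Pictures are saved under pics/ and viewed, about 8 in all and at most 12, crops included, and the job is handed in when it is done.

```bash
ls; mkdir -p pics
python3 - <<'E'
from station import env
import cv2,numpy as np
s=env.sense();print(s['clock'],s['ee_pos'],s['tool_rot'],s['ft_force'],s['finger_gap'])
for n in('scene','top'):
    im=env.read_camera(n);cv2.imwrite(f'pics/{n}0.png',im)
    p=env.camera_params(n);print(n,p)
E
```

```text
pics
0.0 [ 0.2029032  -0.53746139  0.24438963] [-3.08887706e+00 -5.63421153e-01  4.52659413e-05] [-0.72455206 -0.27782308 -0.71708161] 0.08561810750756355
scene {'camera_matrix': array([[420.62609561,   0.        , 316.24500642],
       [  0.        , 420.62609561, 190.86583697],
       [  0.        ,   0.        ,   1.        ]]), 'k1': 0.0041787527263323345, 'position': array([0.12604511, 0.73305578, 0.761738  ]), 'rotation': array([-0.70899717,  2.56214512, -1.18462187])}
top {'camera_matrix': array([[519.14931556,   0.        , 331.24255253],
       [  0.        , 519.14931556, 194.67027463],
       [  0.        ,   0.        ,   1.        ]]), 'k1': -0.015096667786883596, 'position': array([0.35386189, 0.05296166, 1.69152316]), 'rotation': array([-2.15645071,  2.1913054 , -0.1245217 ])}
```

View pics/scene0.png

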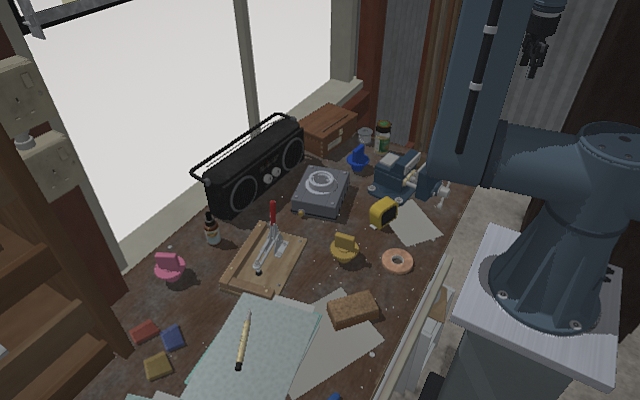

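View pics/top0.png

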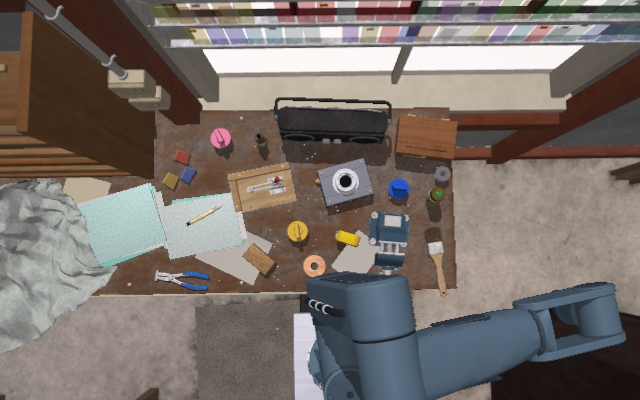

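Candidates for the plug: brass at scene (344,248) / top (298,231), blue at scene (358,157) / top (399,189), and pink at scene (169,266) / top (221,139). By the description the brass one is the plug. The tank with its neck is at top (345,184) / scene (320,183).

```bash
cat > h.py <<'E'
from station import env
import cv2,numpy as np
from scipy.spatial.transform import Rotation as R
def rays(p,uv):
    K=p['camera_matrix'];d=np.array([p['k1'],0,0,0,0.])
    n=cv2.undistortPoints(np.array(uv,float).reshape(-1,1,2),K,d)[:,0]
    v=np.c_[n,np.ones(len(n))]
    return R.from_rotvec(p['rotation']).apply(v)
def onplane(p,uv,z):
    v=rays(p,uv);c=p['position'];return c+v*((z-c[2])/v[:,2])[:,None]
def proj(p,X):
    r=R.from_rotvec(p['rotation']).inv();x=r.apply(np.atleast_2d(X)-p['position'])
    return cv2.projectPoints(x,np.zeros(3),np.zeros(3),p['camera_matrix'],np.array([p['k1'],0,0,0,0.]))[0][:,0]
def tool():
    s=env.sense();return np.array(s['ee_pos']),R.from_rotvec(s['tool_rot'])
def crop(im,x,y,w,h,k):return cv2.resize(im[y:y+h,x:x+w],None,fx=k,fy=k,interpolation=cv2.INTER_CUBIC)
E
python3 - <<'E'
from h import *
t=cv2.imread('pics/top0.png');s=cv2.imread('pics/scene0.png')
a=np.hstack([crop(t,272,205,50,50,8),crop(t,305,150,80,80,5)])
b=np.hstack([crop(s,310,215,66,33*2,400/66),crop(s,280,155,80,80,5)])
cv2.imwrite('pics/crop1.png',cv2.resize(np.vstack([a,b]),(600,600)))
p=env.camera_params('top');q=env.camera_params('scene')
print(onplane(p,[(298,231)],.05),onplane(q,[(344,248)],.04))
print(onplane(p,[(345,181)],.072),onplane(q,[(320,180)],.072))
for n,uv in dict(tape=(347,238),sander=(259,260),roll=(314,266)).items(): print(n,onplane(p,[uv],.03))
E
```

```text
[[0.40973747 0.1394155  0.05      ]] [[0.41076049 0.14655361 0.04      ]]
[[ 0.56359677 -0.01107128  0.072     ]] [[ 0.56426903 -0.00449916  0.072     ]]
tape [[ 0.3855856  -0.01557991  0.03      ]]
sander [[0.32052932 0.26509794 0.03      ]]
roll [[0.29875297 0.0908735  0.03      ]]
```

View pics/crop1.png

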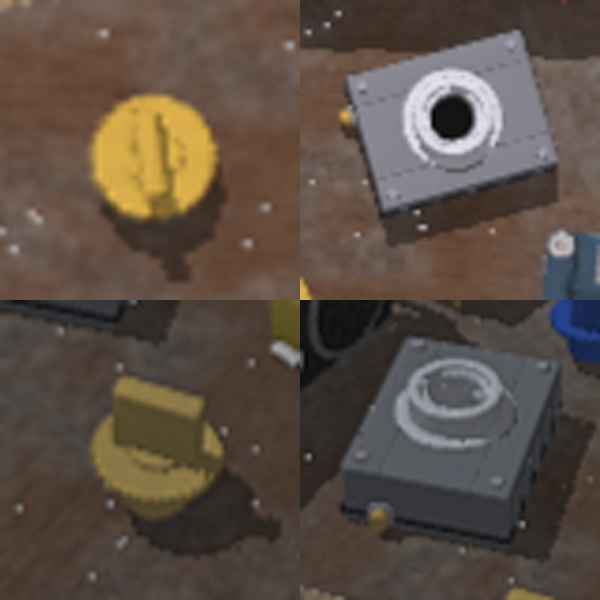

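Top-left and bottom-left crops: the brass plug with its bar running roughly along world x. Right crops: the tank's neck, with the tank's long side yawed about 15° from world y. The brass one is the plug. Moving over it.

```bash
python3 -m inch '0 0 0 3 -3.8 0 8.5;0 0 0 3 -3.8 0 8.5;0 0 0 3 -3.8 0 8.5;0 0 0 3 -3.8 0 8.5;0 0 0 3 -3.8 0 8.5' && python3 -m inch '0 0 0 3 -3.8 0 8.5;0 0 0 3 -3.8 0 8.5;0 0 0 3 -3.8 0 8.5;0 0 0 3 -3.8 0 8.5;0 0 0 3 -3.8 0 8.5'
python3 -m inch '0 0 0 3 -3.8 0 8.5;0 0 0 3 -3.8 0 8.5;0 0 0 3 -3.8 0 8.5;0 0 0 3 -3.8 0 8.5;0 0 0 0 0 0 8.5'
python3 - <<'E'
from h import *
p=env.camera_params('top');q=env.camera_params('scene')
c=lambda x,y,x0,y0,k:(x0+x/k,y0+y/k)
T=[c(x-300,y,305,150,3.75) for x,y in [(350,75),(518,32),(556,163),(385,212)]]
X=onplane(p,T,.05);print(X,X.mean(0));print(np.diff(X,axis=0))
print('neck',onplane(p,[c(452-300,113,305,150,3.75)],.072))
S=[c(x-300,y-300,280,155,3.75) for x,y in [(410,340),(560,365),(510,500),(345,468)]]
X=onplane(q,S,.05);print(X,X.mean(0));print(np.diff(X,axis=0))
print('flange',onplane(p,[c(153,156,272,205,6)],.036))
B=[c(x,y-300,310,215,300/66) for x,y in [(118,382),(203,405)]]
X=onplane(q,B,.076);print('bar',X,X[1]-X[0])
t,r=tool();print(t,r.as_matrix(),env.sense()['clock'],env.sense()['q'])
w=env.camera_params('wrist');im=env.read_camera('wrist');cv2.imwrite('pics/w1.png',im);print(w)
E
```

```text
clock: 0.6
ee_pos: [0.2755, -0.3034, 0.2408]
tool_rot: [-3.086, -0.549, 0.001]
ft_force: [1.5, 0.1, 0.8]
finger_gap: 0.0848
clock: 1.1
ee_pos: [0.3504, -0.0651, 0.2414]
tool_rot: [-3.088, -0.542, -0.002]
ft_force: [1.1, -0.0, -0.3]
finger_gap: 0.0851
clock: 1.6
ee_pos: [0.4111, 0.131, 0.2428]
tool_rot: [-3.085, -0.553, -0.007]
ft_force: [1.0, -0.6, 0.5]
finger_gap: 0.0846
[[ 0.60315268  0.07256599  0.05      ]
 [ 0.63813221 -0.07147039  0.05      ]
 [ 0.52508902 -0.10116068  0.05      ]
 [ 0.48566782  0.04461705  0.05      ]] [ 0.56301043 -0.01386201  0.05      ]
[[ 0.03497953 -0.14403638  0.        ]
 [-0.11304318 -0.02969029  0.        ]
 [-0.0394212   0.14577773  0.        ]]
neck [[ 0.56631986 -0.01280297  0.072     ]]
[[ 0.6369852  -0.06808651  0.05      ]
 [ 0.5258726  -0.0983094   0.05      ]
 [ 0.4863539   0.04856073  0.05      ]
 [ 0.59856403  0.07784849  0.05      ]] [ 0.56194393 -0.00999667  0.05      ]
[[-1.11112598e-01 -3.02228875e-02  0.00000000e+00]
 [-3.95187021e-02  1.46870129e-01  1.11022302e-16]
 [ 1.12210133e-01  2.92877624e-02 -1.11022302e-16]]
flange [[0.4102396  0.14174249 0.036     ]]
bar [[0.43338853 0.14543174 0.076     ]
 [0.39008935 0.13777464 0.076     ]] [-0.04329918 -0.00765711  0.        ]
[0.41112374 0.13103349 0.24279129] [[ 0.93765567  0.34755318  0.00293981]
 [ 0.34752399 -0.93764074  0.00754522]
 [ 0.00537885 -0.00605316 -0.99996721]] 1.6 [ 0.02654352 -0.15768845  1.95420787  0.00766445  1.3419406   1.2406619 ]
{'camera_matrix': array([[290.88283039,   0.        , 323.11530891],
       [  0.        , 290.88283039, 202.79024268],
       [  0.        ,   0.        ,   1.        ]]), 'k1': -0.009004604141912035, 'position': array([0.48657347, 0.15757282, 0.37184138]), 'rotation': array([ 2.36613175, -1.6453435 , -0.26172451])}
```

View pics/w1.png

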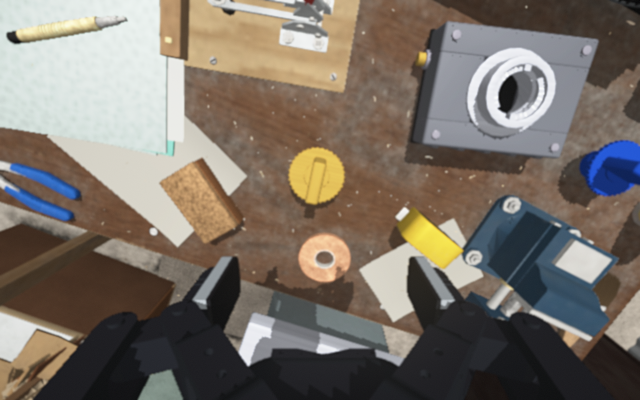

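The wrist view shows the plug at (316,178), the neck at (512,92), the sander at (200,200), the tape at (430,240) and the vise at (550,250).

Run:
```python
from h import *
im=cv2.imread('pics/w1.png')
cv2.imwrite('pics/w1c.png',np.hstack([crop(im,280,138,70,80,5.5),crop(im,460,40,100,110,4)]))
```

```text
(no output)
```

View pics/w1c.png

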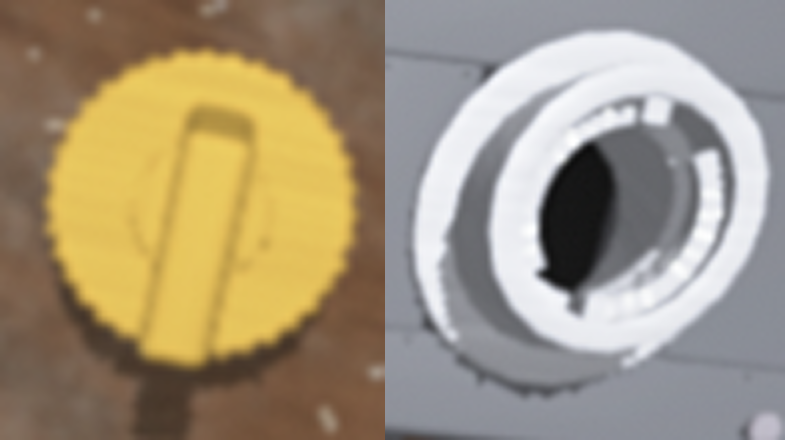

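Run:
```python
from h import *
p=dict(camera_matrix=np.array([[290.88283,0,323.1153],[0,290.88283,202.79024],[0,0,1]]),k1=-.009,position=np.array([0.48657347,0.15757282,0.37184138]),rotation=np.array([2.36613175,-1.6453435,-0.26172451]))
f=lambda x,y:(280+x/5.5,138+y/5.5)
X=onplane(p,[f(221,135),f(175,362)],.076);d=X[0]-X[1];print('bar',X,X.mean(0),np.linalg.norm(d),np.arctan2(d[1],d[0]))
print('flange',onplane(p,[f(202,208)],.036))
g=lambda x,y:(460+(x-385)/4,40+y/4)
c=onplane(p,[g(629,207)],.072)[0];print('neck',c)
S=onplane(p,[g(685,128),g(560,290)],.068)-c;print('gaps',np.hypot(S[:,0],S[:,1]),np.arctan2(S[:,1],S[:,0]))
```

```text
bar [[0.43753121 0.14457021 0.076     ]
 [0.39281627 0.13768566 0.076     ]] [0.41517374 0.14112794 0.076     ] 0.04524182985618348 0.1527656837237506
flange [[0.41474517 0.14121644 0.036     ]]
neck [ 0.56908368 -0.01365465  0.072     ]
gaps [0.02197592 0.02208891] [-0.24863279  2.98302037]
```

```bash
cat >> h.py <<'E'
def need(pos,yaw):
    t,r=tool();g=R.from_euler('z',yaw)*R.from_rotvec([np.pi,0,0])
    print('turn deg',np.round(np.degrees((r.inv()*g).as_rotvec()),2),'shift cm',np.round(100*r.inv().apply(np.array(pos)-t),2),'clock',env.sense()['clock'],'F',np.round(env.sense()['ft_force'],1),'gap',env.sense()['finger_gap'])
E
python3 -m inch '0 0 5.5 0 -1 2 8.5;0 0 5.5 0 0 2 8.5;0 0 0 0 0 0 8.5'
python3 -c "
from h import *
need([.4135,.1413,.15],.16)"
```

```text
clock: 1.95
ee_pos: [0.4065, 0.1373, 0.2013]
tool_rot: [-3.128, -0.245, -0.002]
ft_force: [-0.5, -0.4, 0.9]
finger_gap: 0.0846
turn deg [-0.24 -0.11 -0.2 ] shift cm [ 0.75 -0.27  5.13] clock 1.95 F [-0.5 -0.4  0.9] gap 0.0845849567323095
```

```bash
python3 -m inch '0 0 0 0.7 -0.3 3 8.5;0 0 0 0 0 3 8.5;0 0 0 0 0 1 8.5;0 0 0 0 0 0 8.5'
python3 - <<'E'
from h import *
need([.4135,.1413,.057],.16)
p=env.camera_params('wrist');im=env.read_camera('wrist')
for z,rad in((.076,0),(.036,.0325)):
  c=np.array([.4135,.1413,z])
  if rad:
    a=np.linspace(0,6.28,60);P=c+rad*np.c_[np.cos(a),np.sin(a),0*a]
  else:
    P=c+R.from_euler('z',.16).apply([[s*.023,t*.007,0] for s,t in((1,1),(1,-1),(-1,-1),(-1,1),(1,1))])
  cv2.polylines(im,[np.int32(np.round(proj(p,P)*16))],True,(255,0,255),1,cv2.LINE_AA,4)
cv2.imwrite('pics/w2.png',im)
E
```

```text
clock: 2.35
ee_pos: [0.4154, 0.1375, 0.1328]
tool_rot: [-3.128, -0.25, -0.008]
ft_force: [-0.0, -0.5, 0.0]
finger_gap: 0.085
turn deg [-0.16 -0.31 -0.04] shift cm [-0.17 -0.38  7.58] clock 2.35 F [-0.  -0.5  0. ] gap 0.08496131528748559
```

View pics/w2.png

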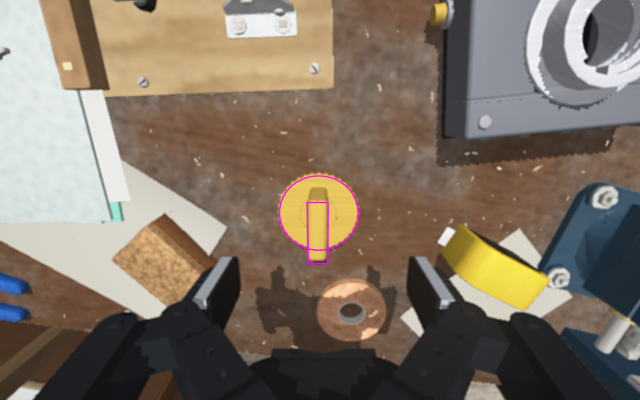

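The overlay matches the plug at (318,215) and its bar at (318,232). Descending.

```bash
python3 -m inch '0 0 0 -0.2 -0.4 1.5 8.5;0 0 0 0 0 2 8.5;0 0 0 0 0 2 8.5;0 0 0 0 0 0 8.5'
python3 -c "
from h import *
need([.4135,.1413,.057],.16)"
```

```text
clock: 2.8
ee_pos: [0.4196, 0.1403, 0.0847]
tool_rot: [-3.129, -0.251, -0.029]
ft_force: [-0.2, -0.1, 0.1]
finger_gap: 0.085
turn deg [-0.06 -1.06 -0.  ] shift cm [-0.64 -0.19  2.76] clock 2.8 F [-0.2 -0.1  0.1] gap 0.08501815339710524
```

```bash
python3 -m inch '0 -1 0 -0.6 -0.2 1 8.5;0 0 0 0 0 1 8.5;0 0 0 0 0 0 8.5;0 0 0 0 0 0 8.5'
python3 -c "
from h import *
need([.4135,.1413,.057],.16)"
```

```text
clock: 3.2
ee_pos: [0.4166, 0.1413, 0.0676]
tool_rot: [-3.131, -0.252, -0.01]
ft_force: [0.9, 0.4, 0.2]
finger_gap: 0.0848
turn deg [-0.01 -0.36  0.03] shift cm [-0.31 -0.05  1.06] clock 3.2 F [0.9 0.4 0.2] gap 0.08484741804927108
```

```bash
python3 -m inch '0 -0.4 0 -0.4 0 1.1 8.5;0 0 0 0 0 0 8.5;0 -0.2 0 -0.1 0 0 5' && python3 -m inch '0 0 0 0 0 0 1;0 0 0 0 0 0 1;0 0 0 0 0 0 1;0 0 0 0 0 0 1;0 0 0 0 0 0 1' 50
python3 -c "
from h import *
need([.4135,.1413,.057],.16)"
```

```text
clock: 3.5
ee_pos: [0.412, 0.1406, 0.0564]
tool_rot: [3.131, 0.252, -0.005]
ft_force: [0.1, -0.3, 0.7]
finger_gap: 0.0729
clock: 4.0
ee_pos: [0.412, 0.1406, 0.0566]
tool_rot: [3.131, 0.252, -0.006]
ft_force: [0.2, -0.1, -1.6]
finger_gap: 0.0134
turn deg [-0.    0.2   0.04] shift cm [ 0.16 -0.05 -0.04] clock 4.0 F [ 0.2 -0.1 -1.6] gap 0.013391218651812555
```

```bash
python3 -m inch '0 0 0 0 0 -1 1;0 0 0 0 0 -2 1;0 0 -8 0 0 -3 1;0 0 -8 0 0 -3 1;0 0 -8 0 0 -3 1' 80 && python3 -m inch '0 0 -8 0 0 -2 1;0 0 -8 0 0 0 1;0 0 -8 0 0 0 1;0 0 -8 0 0 0 1;0 0 -8 0 0 0 1' && python3 -m inch '0 0 -8 0 0 0 1;0 0 -8 0 0 0 1;0 0 -8 0 0 0 1;0 0 0 0 0 0 1;0 0 0 0 0 0 1'
python3 -c "
from h import *
need([.566,-.013,.19],1.83)"
```

```text
clock: 4.5
ee_pos: [0.4075, 0.1403, 0.1775]
tool_rot: [-3.001, -0.916, 0.026]
ft_force: [0.8, -0.8, -2.1]
finger_gap: 0.0132
clock: 5.0
ee_pos: [0.4101, 0.1407, 0.2073]
tool_rot: [-2.479, -1.926, 0.006]
ft_force: [0.5, -0.4, -2.0]
finger_gap: 0.013
clock: 5.5
ee_pos: [0.4087, 0.1407, 0.2096]
tool_rot: [-2.004, -2.416, 0.005]
ft_force: [-0.0, -1.2, -2.2]
finger_gap: 0.0129
turn deg [-0.23 -0.02 -4.22] shift cm [-18.01  12.63   1.9 ] clock 5.5 F [-0.  -1.2 -2.2] gap 0.012890622306938769
```

```bash
python3 -m inch '0 0 -4.2 -4 2 0 1;0 0 0 -4 2 0 1;0 0 0 -4 2 0 1;0 0 0 -4 2 0 1;0 0 0 -4 2 0 1' && python3 -m inch '0 0 0 -4 1.4 0 1;0 0 0 -3 0 0 1;0 0 0 0 0 0 1;0 0 0 0 0 0 1'
python3 - <<'E'
from h import *
need([.566,-.013,.19],1.83)
p=env.camera_params('wrist');im=env.read_camera('wrist')
print(p)
cv2.imwrite('pics/w3raw.png',im)
print(proj(p,[.566,-.013,.072]))
u,v=np.int32(proj(p,[.566,-.013,.072])[0])
full=cv2.resize(im,(400,250))
c=cv2.resize(im[max(v-70,0):v+70,u-70:u+70],(500,500) if v>=70 else (500,int(500*(v+70)/140)),interpolation=cv2.INTER_CUBIC)
a=np.zeros((600,780,3),np.uint8);a[:250,:270]=full[:, 65:335];a[:c.shape[0],275:775]=c;print(u,v)
cv2.imwrite('pics/w3.png',a)
E
```

```text
clock: 6.0
ee_pos: [0.5547, -0.03, 0.2097]
tool_rot: [-1.92, -2.481, 0.002]
ft_force: [-0.4, -0.1, -1.8]
finger_gap: 0.0128
clock: 6.4
ee_pos: [0.5893, -0.1025, 0.2086]
tool_rot: [-1.944, -2.463, 0.003]
ft_force: [-0.4, 0.2, -2.5]
finger_gap: 0.0131
turn deg [-0.22 -0.13 -1.42] shift cm [ 9.24 -0.18  1.88] clock 6.4 F [-0.4  0.2 -2.5] gap 0.013149283489540258
{'camera_matrix': array([[290.88283039,   0.        , 323.11530891],
       [  0.        , 290.88283039, 202.79024268],
       [  0.        ,   0.        ,   1.        ]]), 'k1': -0.009004604141912035, 'position': array([ 0.57362799, -0.02596554,  0.33744636]), 'rotation': array([2.81371663, 0.3316398 , 0.04644825])}
[[319.10232804  92.16726043]]
319 92
```

View pics/w3.png

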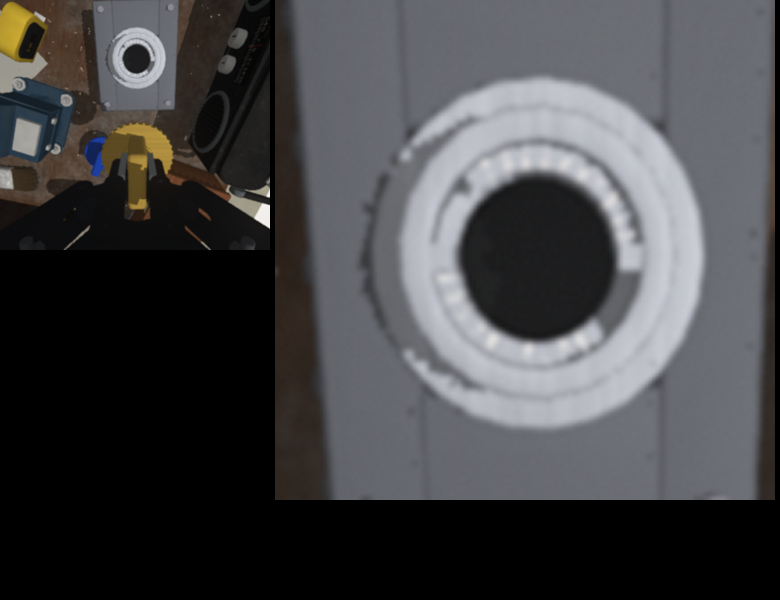

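Run:
```python
from h import *
p=env.camera_params('wrist');t,r=tool()
g=lambda x,y:((x-275)/3.571+249,y/3.571+22)
c=onplane(p,[g(539,253)],.072)[0];print('neck',c)
for pts in([(640,268),(602,325)],[(462,186),(440,272)]):
    S=onplane(p,[g(*q) for q in pts],.068)-c;print('edges r',np.hypot(S[:,0],S[:,1]),'yaw',np.arctan2(S[:,1],S[:,0])%np.pi)
im=cv2.imread('pics/w3raw.png');h=cv2.cvtColor(im,cv2.COLOR_BGR2HSV)
m=cv2.inRange(h,(18,110,60),(32,255,255));m[:,:250]=0;m[:,440:]=0;m[:180]=0
# boundary: topmost yellow pixel per column
cols=[u for u in range(250,430) if m[:,u].any()]
pts=np.array([(u,np.argmax(m[:,u]>0)) for u in cols],float);print(pts[::12].tolist())
from scipy.optimize import least_squares
zf=t[2]-.0566+.036
P=onplane(p,pts,zf)[:,:2]
f=least_squares(lambda a:np.hypot(*(P-a).T)-.0325,t[:2],loss='soft_l1',f_scale=.0005)
print('flange ctr',f.x,'rms',np.sqrt(np.mean(f.fun**2)),'tcp',t, 'in tool',r.inv().apply(np.r_[f.x,t[2]]-t))
cv2.imwrite('pics/w3p.png',crop(im,240,180,160,180,3))
```

```text
neck [ 0.56915407 -0.01274315  0.072     ]
edges r [0.02485435 0.02275247] yaw [0.10460665 2.56152666]
edges r [0.02391425 0.0245857 ] yaw [2.68482954 0.40431609]
[[266.0, 242.0], [278.0, 215.0], [290.0, 206.0], [302.0, 198.0], [314.0, 195.0], [326.0, 196.0], [338.0, 198.0], [350.0, 202.0], [362.0, 207.0], [374.0, 222.0]]
flange ctr [ 0.591078   -0.10012529] rms 0.0004797320540168282 tcp [ 0.5892229  -0.10233683  0.20867018] in tool [ 1.71794977e-03  2.31967365e-03 -6.09946199e-06]
```

View pics/w3p.png

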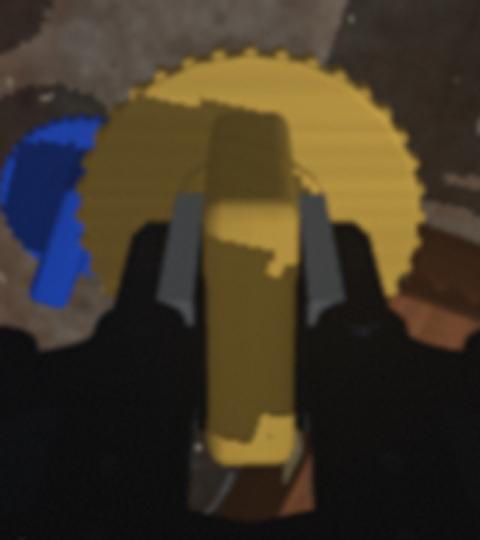

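Neck crop: the two gaps in the thread top sit at crop (620,300) and (447,230), opposite each other, so a start lies near yaw 3.0 rad. Plug crop: the plug is straight in the pads, with its axis about 1.7 mm ahead along tool x.

```bash
python3 -m inch '0 0 0 4 0 0 1;0 0 0 3.5 0 1 1;0 0 -8 1.5 0 1 1;0 0 -8 0 0 1 1;0 0 -8 0 0 1 1' && python3 -m inch '0 0 -3 0 0 1 1;0 0 0 0 0 0 1;0 0 0 0 0 0 1'
python3 -c "
from h import *
need([.5678,-.0145,.1116],2.3)"
```

```text
clock: 6.95
ee_pos: [0.5656, -0.006, 0.1701]
tool_rot: [-1.373, -2.824, -0.001]
ft_force: [-0.5, -0.4, -1.5]
finger_gap: 0.0131
clock: 7.25
ee_pos: [0.5627, -0.0011, 0.1591]
tool_rot: [-1.288, -2.86, -0.001]
ft_force: [0.9, -0.2, -1.6]
finger_gap: 0.013
turn deg [-0.08 -0.27 -0.28] shift cm [-1.37 -0.49  4.74] clock 7.25 F [ 0.9 -0.2 -1.6] gap 0.013010458518531031
```

```bash
python3 -m inch '0 -0.3 0 -1.2 -0.4 1 1;0 0 0 0 0 0 1;0 0 0 -0.1 -0.1 0 1;0 0 0 0 0 0 1'
python3 -c "
from h import *
need([.5678,-.0145,.1116],2.3)"
```

```text
clock: 7.65
ee_pos: [0.5685, -0.0151, 0.1499]
tool_rot: [1.294, 2.86, -0.002]
ft_force: [0.1, 0.8, -1.9]
finger_gap: 0.0127
turn deg [-0.01  0.17 -0.48] shift cm [ 0.1  -0.01  3.82] clock 7.65 F [ 0.1  0.8 -1.9] gap 0.0126562058289087
```

```bash
python3 -m inch '0 0 -0.5 0.1 0 0.8 1;0 0 0 0 0 0.8 1;0 0 0 0 0 0.8 1;0 0 0 0 0 0 1;0 0 0 0 0 0 1'
python3 -c "
from h import *
need([.5678,-.0145,.1116],2.3)"
```

```text
clock: 8.15
ee_pos: [0.5676, -0.0145, 0.1234]
tool_rot: [1.283, 2.866, -0.002]
ft_force: [0.1, -1.7, -1.4]
finger_gap: 0.013
turn deg [-0.03  0.13 -0.  ] shift cm [-0.01  0.02  1.18] clock 8.15 F [ 0.1 -1.7 -1.4] gap 0.01298359637362804
```

```bash
for i in 1 2 3; do python3 -m inch '0 0 0 0 0 0.3 1;0 0 0 0 0 0 1;0 0 0 0 0 0 1'; done
python3 -c "
from h import *
need([.5678,-.0145,.1116],2.3)"
```

```text
clock: 8.45
ee_pos: [0.5678, -0.0145, 0.1203]
tool_rot: [1.282, 2.866, -0.002]
ft_force: [-0.1, -0.7, -2.0]
finger_gap: 0.0128
clock: 8.75
ee_pos: [0.5681, -0.0145, 0.1175]
tool_rot: [1.282, 2.865, -0.002]
ft_force: [0.5, -0.2, -2.1]
finger_gap: 0.0128
clock: 9.05
ee_pos: [0.5682, -0.0146, 0.1144]
tool_rot: [1.282, 2.865, -0.002]
ft_force: [-0.1, 0.2, -1.9]
finger_gap: 0.013
turn deg [0.02 0.2  0.01] shift cm [ 0.03 -0.03  0.28] clock 9.05 F [-0.1  0.2 -1.9] gap 0.013014027448606958
```

```bash
for i in 1 2 3 4; do python3 -m inch '0 0 0 0 0 0.1 1;0 0 0 0 0 0 1' | grep -E 'ee|force'; done
```

```text
ee_pos: [0.5682, -0.0146, 0.1133]
ft_force: [0.2, 0.2, -2.0]
ee_pos: [0.5682, -0.0146, 0.1123]
ft_force: [0.0, -0.8, -2.9]
ee_pos: [0.5683, -0.0145, 0.1113]
ft_force: [-0.6, -0.1, -1.5]
ee_pos: [0.5685, -0.0145, 0.1112]
ft_force: [-1.1, 0.4, -0.5]
```

```bash
for i in 1 2; do python3 -m inch '0 0 0 0 0 0.1 1;0 0 0 0 0 0 1' | grep -E 'ee|force'; done
```

```text
ee_pos: [0.5685, -0.0145, 0.1112]
ft_force: [-1.1, 0.1, 0.4]
ee_pos: [0.5685, -0.0145, 0.1111]
ft_force: [-2.4, 0.3, 0.8]
```

```bash
for i in 1 2; do python3 -m inch '0 0 -3 0 0 0.15 1;0 0 -3 0 0 0.15 1;0 0 -3 0 0 0.15 1;0 0 -3 0 0 0.15 1' | grep -E 'clock|ee|force'; python3 -c "
from h import *
need([.5684,-.0138,.1116],3.0)"; done
```

```text
clock: 10.65
ee_pos: [0.5681, -0.0155, 0.1107]
ft_force: [-10.8, -0.6, 15.1]
turn deg [ -0.24   0.15 -27.73] shift cm [ 0.08  0.16 -0.09] clock 10.65 F [-10.8  -0.6  15.1] gap 0.012873785650177357
clock: 11.05
ee_pos: [0.5674, -0.0159, 0.1107]
ft_force: [-10.4, 2.1, 16.4]
turn deg [ -0.31  -0.   -15.34] shift cm [-0.01  0.23 -0.09] clock 11.05 F [-10.4   2.1  16.4] gap 0.012744150644327117
```

```bash
for i in 1 2; do python3 -m inch '0 0 -2.5 0 0.03 0.1 1;0 0 -2.5 0 0.03 0.1 1;0 0 -2.5 0 0.03 0.1 1' | grep -E 'clock|ee|force'; python3 -c "
from h import *
need([.5684,-.0138,.1116],3.0)"; done
```

```text
clock: 11.35
ee_pos: [0.567, -0.0155, 0.1105]
ft_force: [-1.6, -0.2, 2.7]
turn deg [-0.39 -0.09 -7.57] shift cm [-0.08  0.2  -0.11] clock 11.35 F [-1.6 -0.2  2.7] gap 0.012890892023331893
clock: 11.65
ee_pos: [0.5678, -0.0139, 0.107]
ft_force: [0.3, 1.7, 0.2]
turn deg [-0.27 -0.02  0.21] shift cm [-0.06  0.01 -0.46] clock 11.65 F [0.3 1.7 0.2] gap 0.012912773180156807
```

```bash
for i in 1 2 3; do python3 -m inch '0 0 0 0 0 0.15 1;0 0 0 0 0 0.15 1;0 0 0 0 0 0 1' | grep -E 'clock|ee|force'; done; python3 -c "
from h import *
need([.5684,-.0138,.1032],3.0)"
```

```text
clock: 11.95
ee_pos: [0.5682, -0.0137, 0.1038]
ft_force: [-1.7, 1.8, 3.0]
clock: 12.25
ee_pos: [0.5682, -0.0137, 0.104]
ft_force: [0.9, 0.3, -3.7]
clock: 12.55
ee_pos: [0.5683, -0.0137, 0.1039]
ft_force: [-1.1, 1.0, -2.8]
turn deg [-0.3   0.   -0.08] shift cm [-0.01 -0.    0.07] clock 12.55 F [-1.1  1.  -2.8] gap 0.012757966717964506
```

```bash
for i in 1 2; do python3 -m inch '0 0 4 0 0 0.04 1;0 0 4 0 0 0.04 1;0 0 4 0 0 0.04 1;0 0 4 0 0 0.04 1' | grep -E 'clock|ee|force'; python3 -c "
from h import *
need([.5676,-.0145,.1],2.4)
print(env.sense()['ft_torque'])"; done
```

```text
clock: 12.95
ee_pos: [0.5688, -0.0125, 0.103]
ft_force: [-5.0, 0.9, 5.9]
turn deg [-0.13  0.12 17.67] shift cm [ 0.03 -0.23  0.3 ] clock 12.95 F [-5.   0.9  5.9] gap 0.012870849863163381
[0.19341006 0.73151672 0.10454245]
clock: 13.35
ee_pos: [0.5685, -0.0125, 0.1019]
ft_force: [-2.8, 0.7, 4.0]
turn deg [-0.17  0.12  0.96] shift cm [-0.07 -0.21  0.19] clock 13.35 F [-2.8  0.7  4. ] gap 0.012978597668152462
[0.10530578 0.48146474 0.10750339]
```

```bash
for i in 1 2; do python3 -m inch '0 0 4 0 -0.04 0.04 1;0 0 4 0 -0.04 0.04 1;0 0 4 0 -0.04 0.04 1;0 0 4 0 -0.04 0.04 1' | grep -E 'clock|ee|force'; python3 -c "
from h import *
need([.5671,-.0149,.0986],1.8)
print(env.sense()['ft_torque'])"; done
```

```text
clock: 13.75
ee_pos: [0.5687, -0.0132, 0.1008]
ft_force: [-1.7, 1.5, 4.5]
turn deg [ 0.07  0.24 18.57] shift cm [-0.06 -0.22  0.22] clock 13.75 F [-1.7  1.5  4.5] gap 0.013160411127130895
[0.29134361 0.24958264 0.06874983]
clock: 14.15
ee_pos: [0.5685, -0.0137, 0.0996]
ft_force: [-2.5, 1.3, 3.9]
turn deg [0.26 0.26 1.82] shift cm [-0.08 -0.17  0.1 ] clock 14.15 F [-2.5  1.3  3.9] gap 0.012686115264871633
[0.18911647 0.24982757 0.07144461]
```

```bash
for i in 1 2 3 4; do python3 -m inch '0 0 2.5 0 -0.04 0.02 1;0 0 2.5 0 -0.04 0.02 1' | grep -E 'clock|ee|force'; python3 -c "
from h import *
need([.5671,-.0149,.0986],1.8)
print(env.sense()['ft_torque'])"; done
```

```text
clock: 14.35
ee_pos: [0.5684, -0.0139, 0.0993]
ft_force: [-1.0, 1.1, 3.5]
turn deg [ 0.37  0.28 -3.48] shift cm [-0.08 -0.15  0.07] clock 14.35 F [-1.   1.1  3.5] gap 0.012533147524287719
[0.14120867 0.11379554 0.03619112]
clock: 14.55
ee_pos: [0.5684, -0.0141, 0.0989]
ft_force: [-0.6, 1.4, 3.0]
turn deg [ 0.48  0.3  -8.73] shift cm [-0.07 -0.13  0.03] clock 14.55 F [-0.6  1.4  3. ] gap 0.012823312560760702
[0.2027279  0.12502733 0.06762631]
clock: 14.75
ee_pos: [0.5683, -0.0148, 0.0988]
ft_force: [-2.3, -2.1, 5.1]
turn deg [  0.57   0.36 -13.97] shift cm [-0.02 -0.12  0.02] clock 14.75 F [-2.3 -2.1  5.1] gap 0.012784881472567637
[-0.23351189  0.51767317  0.16712914]
clock: 14.95
ee_pos: [0.5679, -0.0157, 0.0988]
ft_force: [-2.2, 0.1, 5.0]
turn deg [  0.61   0.43 -19.21] shift cm [ 0.07 -0.09  0.02] clock 14.95 F [-2.2  0.1  5. ] gap 0.012871746005668065
[0.2501927  0.61204104 0.17612789]
```

```bash
python3 -m inch '0 0 0 0 0 0 2;0 0 0 0 0 0 4;0 0 0 0 0 0 6;0 0 0 0 0 0 6;0 0 0 0 0 0 6' && python3 -m inch '0 0 0 0 0 -2 6;0 0 0 0 0 -3 6;0 0 0 0 0 -3 6;0 0 0 0 0 -3 6;0 0 0 0 0 0 6' && python3 -m inch '0 0 0 -3 0 0 6;0 0 0 -4 0 0 6;0 0 0 -3 0 0 6;0 0 0 0 0 0 6;0 0 0 0 0 0 6'
python3 - <<'E'
from h import *
p=env.camera_params('wrist');im=env.read_camera('wrist');sc=env.read_camera('scene');q=env.camera_params('scene')
N=np.array([.5667,-.0132,.078]);a=np.linspace(0,6.28,60)
print(proj(p,N),tool()[0])
cv2.imwrite('pics/w4raw.png',im)
u,v=np.int32(proj(p,N)[0]);u=np.clip(u,60,580);v=np.clip(v,60,340)
A=crop(im,u-55,v-60,110,120,3.5)
u,v=np.int32(proj(q,N)[0]);B=crop(sc,u-40,v-44,80,88,4.77)[:A.shape[0]]
A=A[:B.shape[0]];cv2.imwrite('pics/f.png',np.hstack([A,B]))
E
```

```text
clock: 15.45
ee_pos: [0.5685, -0.0163, 0.0978]
tool_rot: [2.324, 2.093, 0.007]
ft_force: [0.1, -0.5, 0.5]
finger_gap: 0.0597
clock: 15.95
ee_pos: [0.5661, -0.0153, 0.2098]
tool_rot: [2.326, 2.096, 0.003]
ft_force: [-0.1, 0.5, 0.9]
finger_gap: 0.0602
clock: 16.45
ee_pos: [0.5553, -0.1166, 0.2091]
tool_rot: [2.322, 2.1, 0.005]
ft_force: [-0.2, 0.1, 0.3]
finger_gap: 0.0598
[[320.1443409   76.32505909]] [ 0.55549548 -0.11589687  0.20923303]
```

View pics/f.png

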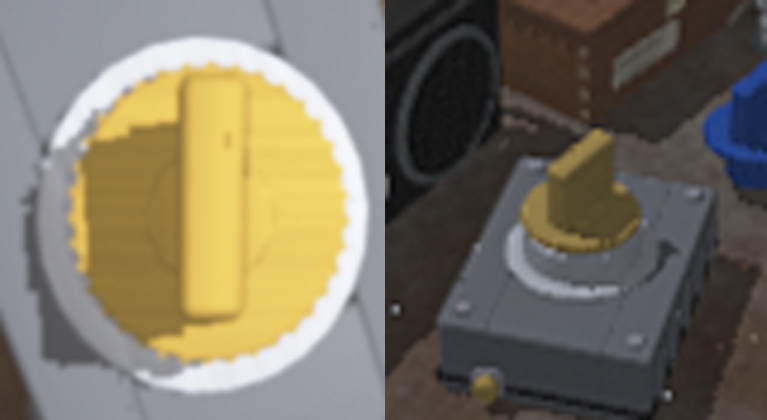

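```bash
python3 -c "
from h import *
print(env.sense()['ft_force'],env.sense()['clock']);print(env.sign_off())"
```

```text
[-0.02924343  0.19546561  0.66236012] 16.55
the job is handed in; nothing more can be done
None
```

The brass plug is screwed into the neck, the gripper has let go and moved clear, and I handed the job in at 16.55 s.

- **Placing and drop:** I stood the plug on the flat top of the thread with light pressure. Turning it anticlockwise, it dropped about 7 mm into a start near yaw 3.0 rad; the description says 8 mm. The start was where I had seen the gaps in the thread top.
- **Running in:** I turned it about 1.5 rad clockwise. It sank about 5 mm, matching the lead, until it stopped sinking over the last 10° while the turning torque rose. I read that as the flange sitting on the rim.
- **Forces:** The highest wrist-force readings I saw were about 18 N upward and 11 N sideways, against the 45 N limit. These are readings at the end of each move, not continuous.
- **Last pictures:** The plug stands upright and looks centred, with no visible gap under the flange. The robot is clear and reads about zero force. I saw no contact with the tape, sander, jar or bottle, but did not measure their positions again afterwards.

**Disagreements:**
- **Cameras:** Their estimates of the neck's position differed by up to about 7 mm in x. I used the wrist camera's view of plug and neck together.
- **Flange height:** It works out at about 0.2 mm above the rim, or 0.7 mm if the plug slipped a little in the grip. Both are under the 1 mm limit, but I did not measure the height directly.

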